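Set up the next pottery photograph

TASK

At the pottery photo station, first slide the round bowl off the photo card and into the printed ring on the table, then slide the square dish into the middle of the four corner marks, square to them; do not lift or tip either pot. Then put the wooden scale bar into its long outline on the card, and only when all three are in place press the shutter paddle all the way down for a moment and let it spring back. Leave the jar and the vase alone.

Things in the scene. Friction and masses are not known exactly. Their poses are not given: they have to be found in the camera images.
- photo_card: Fixed flat grey card printed on the table (310 x 270 mm, no height). Origin: centre of its four black corner marks, whose inside is 150 x 150 mm, sides along the card's x and y axes. On the robot's side of the marks (card -x) lies the long bar outline. A fixed small camera on a stand, 200 mm tall, stands at card (+220, +100) mm, beyond the work.
- bar_place (a point): Centre of the printed bar outline on the card, 115 mm from the corner marks' centre towards card -x; the inside of the outline is 54 mm (card x) by 230 mm (card y). Same axes as the card.
- return_ring: Printed black ring, flat on the table to the left or right of the card, inner diameter 160 mm, outer 170 mm. Origin: its centre.
- bowl: Loose round straight-sided open bowl of bare terracotta, diameter 120 mm, 55 mm high, wall 6 mm, 0.45 kg or so; starts on the card within the corner marks. Origin: centre of its underside, z up.
- dish: Loose square open dish of bare terracotta, 120 x 120 mm, 45 mm high, wall 7 mm, floor 7 mm, 0.5 kg or so; waits to the left or right of the card, on the side without the ring. Origin: centre of its underside; sides along its x and y axes.
- scale_bar: Loose wooden bar with black tick marks on top, 200 mm long along its y axis, 30 mm wide (x), 25 mm high, 0.12 kg. Origin: centre of its underside. Starts on the robot's side of its outline.
- shutter_base: Fixed dark steel base of the shutter paddle, 120 mm (x) x 75 mm x 10 mm. Origin: centre of its underside. The hinge pin runs along its y axis at (+48, 0, +24) mm; the paddle, an aluminium plate 105 x 44 x 7 mm with a black rubber pad on its free end, reaches from there towards base -x and slopes upward.
- shutter_pad (a point): Point on top of the rubber pad at the paddle's free end, the place to press down on; it moves with the paddle: 80 mm from the hinge, about 50 mm above the table when up and 19 mm lower, about 31 mm, when fully down.
- shutter (a joint): Angle of the sprung paddle: 0 rad up (rest), 0.24 rad fully down. Takes about 8 N at the pad.
- glaze_jar: Bystander: loose lidded grey jar, diameter 68 mm, 85 mm high, nearer the robot, on the other side from the shutter paddle. Origin: centre of its underside.
- vase: Bystander: loose small white vase, diameter 70 mm, 80 mm high, near the robot at its far right. Origin: centre of its underside.
Things that resemble listed ones, but are neither listed nor needed, are in the scene too. What is shaped like the dish but turquoise or yellow is not meant.

How it is judged:
On the way, in this order (a step that is already met when the one before it is completed fails the run):
1. the bowl stands inside the ring (horizontal distance between bowl and return_ring below 0.025 m and linear speed of bowl below 0.02 m/s), for 0.2 s.
2. the dish stands inside the corner marks, square to them, with the bowl still in the ring (all of step 1 and x of dish in the frame of photo_card between -0.016 and 0.016 m and y of dish in the frame of photo_card between -0.016 and 0.016 m and (angle between the x axis of dish and the x axis of photo_card, either way round below 0.17 rad or angle between the x axis of dish and the y axis of photo_card, either way round below 0.17 rad) and linear speed of dish below 0.02 m/s), for 0.2 s.
3. the scale bar lies in its outline, bowl and dish still in place (all of step 2 and x of scale_bar in the frame of bar_place between -0.014 and 0.014 m and y of scale_bar in the frame of bar_place between -0.018 and 0.018 m and angle between the y axis of scale_bar and the y axis of photo_card, either way round below 0.12 rad and height (world z) of scale_bar below 0.006 m and linear speed of scale_bar below 0.02 m/s), for 0.2 s.
4. the shutter paddle is pressed fully down with everything in place (horizontal distance between bowl and return_ring below 0.025 m and x of dish in the frame of photo_card between -0.016 and 0.016 m and y of dish in the frame of photo_card between -0.016 and 0.016 m and (angle between the x axis of dish and the x axis of photo_card, either way round below 0.17 rad or angle between the x axis of dish and the y axis of photo_card, either way round below 0.17 rad) and x of scale_bar in the frame of bar_place between -0.014 and 0.014 m and y of scale_bar in the frame of bar_place between -0.018 and 0.018 m and angle between the y axis of scale_bar and the y axis of photo_card, either way round below 0.12 rad and height (world z) of scale_bar below 0.006 m and value of joint shutter above 0.216 rad), for 0.15 s.
At the end, for the whole second after the job is handed in: Bowl within 25 mm of the ring centre; dish within 16 mm (each card axis) of the marks' centre and 0.17 rad of square; bar within 14 mm across, 18 mm along and 0.12 rad of its outline; all upright, at rest; shutter paddle back up (under 0.024 rad) (all of step 3 and angle between each of bowl, dish, scale_bar's own z axis and vertical below 0.1 rad and value of joint shutter below 0.024 rad); the robot touches nothing.
It fails at once if the bowl or the dish is lifted more than 15 mm (height (world z) of any of bowl, dish above 0.015 m).
It fails at once if the bowl or the dish is tipped by more than 0.3 rad (angle between any of bowl, dish's own z axis and vertical above 0.3 rad).
It fails at once if the shutter paddle is pressed half way or more before everything is in place (value of joint shutter above 0.12 rad and not (horizontal distance between bowl and return_ring below 0.025 m and x of dish in the frame of photo_card between -0.016 and 0.016 m and y of dish in the frame of photo_card between -0.016 and 0.016 m and (angle between the x axis of dish and the x axis of photo_card, either way round below 0.17 rad or angle between the x axis of dish and the y axis of photo_card, either way round below 0.17 rad) and x of scale_bar in the frame of bar_place between -0.014 and 0.014 m and y of scale_bar in the frame of bar_place between -0.018 and 0.018 m and angle between the y axis of scale_bar and the y axis of photo_card, either way round below 0.12 rad and height (world z) of scale_bar below 0.006 m)).
It fails at once if the jar or the vase is moved more than 20 mm (distance of any of glaze_jar, vase from where it was at the start of the episode above 0.02 m).
It also fails if it takes over 72 s, if anything falls off the work surface, if the arm or the gripper's body presses on something with over 40 N, if the wrist force passes 120 N, or if a joint passes its speed limit or range.

ROBOT

A 6-joint arm with a two-finger parallel gripper is mounted at the origin on the work surface. World frame = base frame: x ahead of the robot, y to its left, z up, the work surface at z = 0. Lengths are in m, angles in rad, forces in N, time in s.
With the tool pointing down it reaches from about 0.2 to 0.875 m from the base axis. Payload 3.4 kg.
Tool frame: the origin (TCP) lies on the centre line of the jaws, within the pads' length; the fingertips stand 11 mm ahead of it and the grasp point (between the pads) lies 8 mm behind it; z points along the fingers, y is the direction in which the jaws open and shut (so a half turn about z gives the same grasp; the last joint's range is limited). The gripper opens to 94 mm and grips with 3 to 60 N. Pads are 16 mm wide; open, the fingers measure 119 mm over their backs; the gripper's body (75 mm by 177 mm) begins 78 mm behind the grasp point.
Start: joints at [-1.239, 0.276, 1.505, -0, 1.361, -0.121], TCP at [0.252, -0.517, 0.216] pointing down, gripper open.
Joint ranges: [-2.89, 2.89], [-0.75, 2.08], [0.22, 2.7], [-1.18, 4.32], [0.11, 2.71], [-2.7, 2.7]. Speed limits (rad/s): [2.57, 2.57, 3.14, 3.14, 3.14, 3.14].

INTERFACE

Orientations are given as a unit quaternion [x, y, z, w].
In Python, from bench import bot gives the robot as it stands. The module is installed in compiled form; this text tells all that it offers.
- The arm moves only by the tool apply_moves, never from a script. Its argument "commands" is one flat list of numbers, 4 for each row, row after row: the shift along the world's x, y, z in cm, then the turn about the world's z in degrees. A call has 1 to 10 rows; each row shifts and turns the pose as measured when the row begins; what a row does not reach is not made up. A row lasts 1/8 s, in which the tool goes at most 62.5 mm and 10.7 degrees, less where a joint would pass 70% of its speed; a pose out of reach is approached as far as the arm can. A call with a gripper value outside its range is refused whole. "gripper" is the opening, from -1 (shut) to 1 (fully open), so that 0 is half open, set as the call begins (left out, the last holds). The fingers move at their own pace and stop on an object; "force" is the grip in N (left out, the last holds). Time passes only in rows, so rows that do not move let the fingers close. It gives the time, the measured TCP pose, the force and the opening at its end, in the units of the state.
- bot.state(): the state, without advancing time (a new reading comes with each control period).
- bot.snapshot(name): name is "scene" or "top"; returns the picture (400x640x3 uint8, red, green, blue); there is no depth.
- bot.camera_params(name): a dict with "fx", "fy", "cx", "cy" (pixels), "extrinsics" (4x4, takes a point from camera to world coordinates). Camera axes: x right, y up, looking along -z (the intrinsics and any distortion apply to the point x, -y, -z); pixel columns grow to the right and rows downward; lengths in m; the calibration is good to about 2 mm. A picture is of the moment at which its call begins. camera_params takes no time and is no camera call.
- bot.sign_off(): hands the job in, once; it reports no verdict.
The state is a dict: "time": time; "joint_positions": joint angles; "qd": joint speeds; "tau": joint torques, N m; "position": TCP position; "ee_rot": TCP orientation; "contact_force": force on the tool from outside, world axes, zero at the start; "torque": the same for the moment, N m; "width": finger opening in m.
Only numpy, scipy, OpenCV 4.12 (cv2) and the standard library are available. Lean on these libraries where they do the work, as an engineer would, in place of code of your own. Each camera call takes 0.05 s, during which the arm holds its last target. There are 200 camera calls.

## Working session

There is one attempt and no reset: what is moved stays moved. The work goes in short steps, Python scripts to look and compute and a tool call to move; the robot and the scene stay as the last step left them, time stands still between calls to the robot, and variables do not carry over. Pictures are saved under pics/ and viewed, about 8 in all and at most 12, crops included, and the job is handed in when it is done.

Besides the shell and the picture viewer there is one more tool, called by a JSON object that holds its "name" and its "arguments", one argument or row to a line. apply_moves: Moves the arm, as the interface text tells. Its arguments: {"type":"object","properties":{"commands":{"type":"array"},"gripper":{"type":"number"},"force":{"type":"number"}},"required":["commands"]}

```bash
mkdir -p pics; cat > h.py <<'E'
import numpy as np, cv2
from bench import bot
def snap(n,f=None):
    im=bot.snapshot(n)
    if f: cv2.imwrite('pics/'+f,im[:,:,::-1])
    return im
def ray(n,u,v,z=0.):
    p=bot.camera_params(n);E=np.array(p['extrinsics'])
    d=E[:3,:3]@np.array([(u-p['cx'])/p['fx'],-(v-p['cy'])/p['fy'],-1]);o=E[:3,3]
    return o+d*(z-o[2])/d[2]
def proj(n,P):
    p=bot.camera_params(n);E=np.array(p['extrinsics'])
    q=E[:3,:3].T@(np.array(P)-E[:3,3]);return p['cx']+p['fx']*q[0]/-q[2],p['cy']-p['fy']*q[1]/-q[2]
E
python3 - <<'E'
from h import *
a=snap('top','top0.png');b=snap('scene','sc0.png')
for n in('top','scene'):print(n,bot.camera_params(n))
print(bot.state())
E
```

```text
top {'fx': 476.17163359613, 'fy': 476.17163359613, 'cx': 318.06931097239715, 'cy': 204.00224293544983, 'extrinsics': array([[-0.01040997,  0.99527092, -0.09657865,  0.28299   ],
       [-0.99982191, -0.01188041, -0.01466276, -0.15771483],
       [-0.01574081,  0.09640881,  0.99521735,  1.67794749],
       [ 0.        ,  0.        ,  0.        ,  1.        ]])}
scene {'fx': 402.7645143118778, 'fy': 402.7645143118778, 'cx': 317.2540411238752, 'cy': 204.0909962243008, 'extrinsics': array([[-0.55942465, -0.50732406,  0.65548941,  1.28155372],
       [ 0.82887018, -0.34647523,  0.43923699,  0.44142138],
       [ 0.00427535,  0.78903563,  0.61433257,  0.85102216],
       [ 0.        ,  0.        ,  0.        ,  1.        ]])}
{'time': 0.1, 'joint_positions': array([-1.23898802e+00,  2.76551583e-01,  1.50594688e+00, -3.25179145e-05,
        1.36071925e+00, -1.21027516e-01]), 'qd': array([ 0.00140424, -0.00159866, -0.00286231, -0.00184112, -0.00107108,
        0.00147242]), 'tau': array([ 1.89887105e-03, -4.05453944e+01, -2.37780780e+01,  7.03054341e-02,
        2.98723415e-02, -4.05296703e-05]), 'position': array([ 0.25138807, -0.5166123 ,  0.2157037 ]), 'ee_rot': array([ 9.74475696e-01,  2.24491553e-01, -1.01284621e-04, -8.06346121e-04]), 'contact_force': array([ 0.66908407, -0.43984106, -0.57251273]), 'torque': array([ 0.06657374, -0.01521738, -0.04706792]), 'width': 0.09362790399539726}
```

View pics/top0.png

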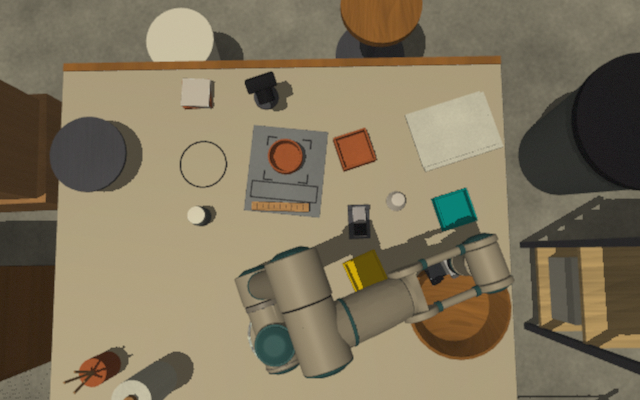

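View pics/sc0.png

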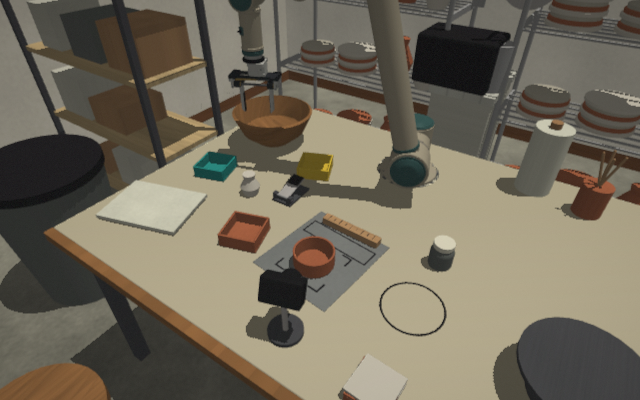

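The top view shows the ring at (203,164), the bowl at (286,156) inside the card marks, the terracotta dish at (355,149) and the bar at (281,207) below its outline at (284,191). The shutter is at (359,222), the jar at (199,215) and the vase at (397,201). The scene view agrees.

```bash
cat >> h.py <<'E'
def blobs(mask,box,amin=20):
    m=np.zeros(mask.shape,np.uint8);x0,y0,x1,y1=box;m[y0:y1,x0:x1]=mask[y0:y1,x0:x1]
    c,_=cv2.findContours(m,cv2.RETR_EXTERNAL,cv2.CHAIN_APPROX_NONE)
    return sorted([k for k in c if len(k)>=5 and cv2.contourArea(k)>=amin],key=cv2.contourArea,reverse=True)
def wrect(n,c,z):
    P=np.array([ray(n,u,v,z)[:2] for u,v in c.reshape(-1,2)],np.float32)
    (cx,cy),(w,h),a=cv2.minAreaRect(P*1000);return np.round([cx,cy,w,h,a],1)
def terra(im):
    h=cv2.cvtColor(im,cv2.COLOR_RGB2HSV);return ((h[...,1]>140)&((h[...,0]<13)|(h[...,0]>172))&(h[...,2]>60)).astype(np.uint8)
E
python3 - <<'E'
from h import *
im=cv2.imread('pics/top0.png')[:,:,::-1].copy()
t=terra(im)
for nm,bx,z in(('bowl',(255,130,320,185),.055),('dish',(325,120,385,180),.045)):
    for k in blobs(t,bx)[:2]:print(nm,wrect('top',k,z),wrect('top',k,0),cv2.boundingRect(k))
h=cv2.cvtColor(im,cv2.COLOR_RGB2HSV);g=h[...,2]
dark=(g<75).astype(np.uint8)
for nm,bx in(('ring',(170,130,235,195)),('card',(245,125,330,218)),('sh',(335,195,380,245))):
    for k in blobs(dark,bx,4)[:8]:print(nm,wrect('top',k,0),cv2.boundingRect(k),cv2.contourArea(k))
bar=((h[...,0]>8)&(h[...,0]<20)&(h[...,1]>110)).astype(np.uint8)
for k in blobs(bar,(240,195,325,217))[:2]:print('bar',wrect('top',k,.025),cv2.boundingRect(k))
card=((h[...,1]<35)&(g>80)&(g<150)).astype(np.uint8)
for k in blobs(card,(235,115,335,225),500)[:2]:print('card grey',wrect('top',k,0))
c=np.hstack([cv2.resize(im[115:230,235:335],None,fx=5,fy=5,interpolation=2),cv2.resize(im[190:250,330:410],None,fx=3.7,fy=3.7).copy()[:1] .repeat(575,0)[:, :0]])
s=cv2.resize(im[180:250,330:410],None,fx=3.7,fy=3.7,interpolation=2)
o=np.zeros((575,800,3),np.uint8);o[:,:500]=c;o[:s.shape[0],500:500+s.shape[1]]=s
b=cv2.imread('pics/sc0.png')[:,:,::-1];s=cv2.resize(b[165:215,240:320],None,fx=3.7,fy=3.7,interpolation=2);o[300:300+s.shape[0],500:796]=s
cv2.imwrite('pics/c0.png',o[:,:,::-1])
E
```

```text
bowl [609.9 -21.9 119.1 115.7  44.8] [621.  -17.3 123.1 119.6  44.8] (268, 139, 35, 35)
dish [ 632.7 -261.7  122.5  120.8   17.8] [ 642.4 -264.5  125.9  124.1   17.8] (334, 128, 42, 43)
card [604.2 -61.9  44.  116.7  68.1] (286, 143, 20, 31) 46.0
card [640.6  21.5  26.8  84.   67.2] (270, 141, 13, 22) 42.5
sh [ 380.6 -276.5   77.4  120.3   89.1] (348, 205, 23, 35) 431.0
bar [ 4.372e+02 -2.000e-01  1.968e+02  2.990e+01  8.740e+01] (252, 202, 57, 10)
card grey [567.5 -19.  267.1 306.9  83.6]
```

View pics/c0.png

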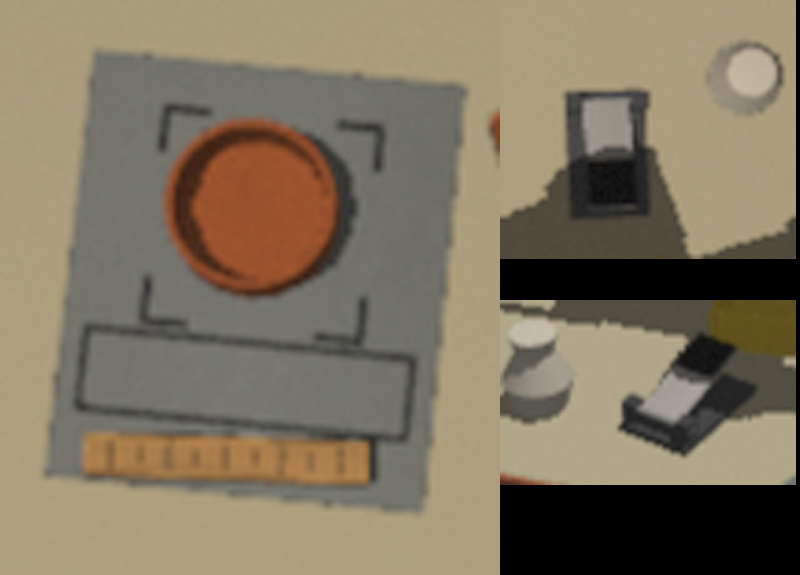

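The crop gives the outer corners of the marks, the four outline corners and the shutter. The paddle's free end, with the black pad, points towards the robot (-x). Next I turn these into metres.

```bash
python3 - <<'E'
from h import *
im=cv2.imread('pics/top0.png')[:,:,::-1].copy()
f=lambda x,y:ray('top',235+(x+.5)/5-.5,115+(y+.5)/5-.5,0)[:2]*1000
M=np.array([f(*p) for p in[(163,105),(383,128),(360,342),(142,320)]]);O=np.array([f(*p) for p in[(85,326),(412,356),(403,438),(78,407)]])
an=lambda d:np.degrees(np.arctan2(d[1],d[0]))
mc,oc=M.mean(0),O.mean(0)
print('marks',mc,'outline',oc,np.linalg.norm(mc-oc),'x dir',an(mc-oc),an(O[0]-O[1])-90,an(M[0]-M[1]+M[3]-M[2])-90,np.linalg.norm(M[0]-M[1]))
g=cv2.cvtColor(im,cv2.COLOR_RGB2GRAY);bh=cv2.morphologyEx(g,cv2.MORPH_BLACKHAT,np.ones((7,7)))
v,u=np.nonzero(bh[130:200,170:238]>35);pts=np.array([ray('top',a+170,b+130,0)[:2] for a,b in zip(u,v)],np.float32)*1000
(c,r,a)=cv2.fitEllipse(cv2.convexHull(pts));print('ring',c,r)
for nm,z,p in(('jar',.085,(199,215)),('vase',.08,(397,201)),('pad',.05,(330+114/3.7*.74*1.35 if 0 else 330+112/3.7,180+183/3.7))):print(nm,ray('top',*p,z))
# base corners in crop
B=[ray('top',330+x/3.7,180+y/3.7,.01)[:2]*1000 for x,y in[(66,92),(148,92),(149,214),(72,217)]];print('base',np.round(B),np.mean(B,0))
E
```

```text
marks [607.95482515 -23.46629121] outline [493.96427065 -10.40933927] 114.7359163911432 x dir -6.53441807763221 -6.002505428374647 -6.706085445877065 159.29885668065396
ring (595.8748168945312, 278.3751525878906) (170.48095703125, 171.31996154785156)
jar [0.40515733 0.26709139 0.085     ]
vase [ 0.44503829 -0.39990803  0.08      ]
pad [ 0.351969   -0.27685217  0.05      ]
base [[ 441. -238.]
 [ 440. -316.]
 [ 324. -314.]
 [ 322. -241.]] [ 381.56619727 -277.21768904]
```

{"name": "apply_moves", "arguments": {
  "commands": [3.6,5.5,0,-2.6,3.6,5.5,0,-2.6,3.6,5.5,0,-2.6,3.6,5.5,0,-2.6,3.6,5.5,0,-2.6,3.6,5.5,0,-2.6,3.6,5.5,0,-2.6,3.6,5.5,0,-2.6,3.6,5.5,0,-2.6,3.6,5.5,0,-2.6],
  "gripper": 0.1,
  "force": 20
}}

```text
time: 1.35
position: [0.5918, 0.0094, 0.2119]
ee_rot: [1.0, -0.013, -0.001, -0.001]
contact_force: [0.4, -1.1, 0.3]
width: 0.0517
```

{"name": "apply_moves", "arguments": {
  "commands": [1.8,2.6,-4,1.5,0,0,-5,0,0,0,-4,0,0,0,0,0]
}}

```text
time: 1.85
position: [0.6121, 0.0422, 0.0773]
ee_rot: [1.0, 0.004, -0.0, -0.002]
contact_force: [-0.5, -0.6, 0.9]
width: 0.0514
```

```bash
python3 - <<'E'
from h import *
a=snap('scene');s=bot.state();print(s['position'],s['ee_rot'])
cv2.imwrite('pics/b1.png',cv2.resize(a[160:310,220:460],None,fx=3,fy=3)[:,:,::-1])
E
```

```text
[0.61380127 0.04205332 0.0793817 ] [ 0.99998741  0.00435113  0.00173926 -0.00179264]
```

View pics/b1.png

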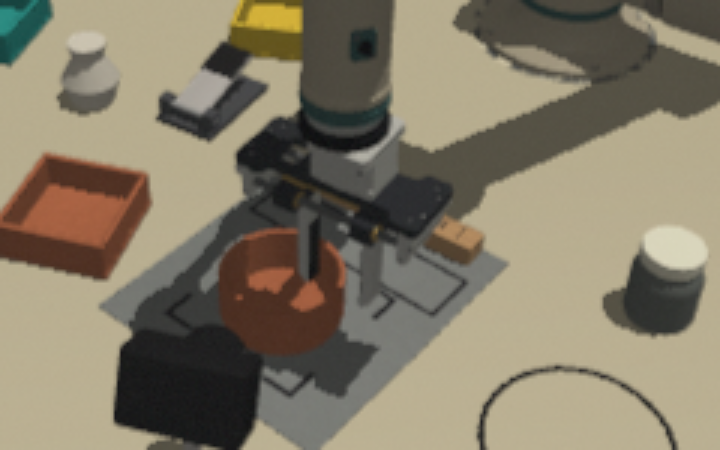

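The fingers straddle the bowl's left wall: inner finger at about (310,250), outer at about (372,275).

{"name": "apply_moves", "arguments": {
  "commands": [-0.3,-0.7,-2.5,0,0,0,-2.3,0,0,0,0,0]
}}

```text
time: 2.28
position: [0.6161, 0.0339, 0.0374]
ee_rot: [1.0, 0.004, 0.008, -0.001]
contact_force: [0.5, 0.8, 1.5]
width: 0.0514
```

{"name": "apply_moves", "arguments": {
  "commands": [0,0,0,0,0,0,0,0,0,0,0,0,0,0,0,0],
  "gripper": -1,
  "force": 20
}}

```text
time: 2.78
position: [0.6199, 0.0335, 0.0432]
ee_rot: [1.0, 0.004, 0.013, -0.001]
contact_force: [-0.1, 2.3, 0.3]
width: 0.0153
```

{"name": "apply_moves", "arguments": {
  "commands": [-0.4,0,-0.8,0,-0.2,0,-0.3,0]
}}

```text
time: 3.02
position: [0.6189, 0.0349, 0.0384]
ee_rot: [1.0, 0.003, 0.019, -0.002]
contact_force: [-2.1, -1.4, 13.4]
width: 0.0086
```

{"name": "apply_moves", "arguments": {
  "commands": [0,0,0,0,0,0,-0.1,0]
}}

```text
time: 3.28
position: [0.6179, 0.035, 0.0384]
ee_rot: [1.0, 0.003, 0.019, -0.002]
contact_force: [-2.0, 2.2, 9.7]
width: 0.0083
```

{"name": "apply_moves", "arguments": {
  "commands": [-0.1,2,0,0,-0.1,2,0,0,-0.1,2,0,0]
}}

```text
time: 3.65
position: [0.6162, 0.0929, 0.0384]
ee_rot: [1.0, 0.003, 0.02, 0.001]
contact_force: [0.3, -4.6, 3.3]
width: 0.0075
```

{"name": "apply_moves", "arguments": {
  "commands": [-0.1,2,0,0,-0.1,2,0,0,-0.1,2,0,0,-0.1,2,0,0,-0.1,2,0,0,-0.1,2,0,0]
}}

```text
time: 4.4
position: [0.609, 0.221, 0.0384]
ee_rot: [1.0, 0.005, 0.02, 0.002]
contact_force: [0.5, -4.7, 3.2]
width: 0.0076
```

{"name": "apply_moves", "arguments": {
  "commands": [-0.1,2,0,0,-0.1,2,0,0,-0.1,2,0,0,-0.1,2,0,0,0,2,0,0,0,0.8,0,0,0,0,0,0]
}}

```text
time: 5.28
position: [0.6009, 0.3365, 0.0385]
ee_rot: [1.0, 0.006, 0.017, 0.005]
contact_force: [2.8, -3.6, 4.8]
width: 0.0079
```

```bash
python3 - <<'E'
from h import *
a=snap('top');b=snap('scene');print(bot.state()['position'])
A=cv2.resize(a[110:230,150:350],None,fx=3,fy=3);B=cv2.resize(b[180:340,330:530],None,fx=3,fy=3)[:240]
o=np.zeros((600,600,3),np.uint8);o[:360]=A;o[360:]=B
cv2.imwrite('pics/b2.png',o[:,:,::-1])
for n,bx,im in(('top',(150,110,265,220),a),):
    for k in blobs(terra(im),bx)[:3]:print(wrect(n,k,.055))
E
```

```text
[0.60088468 0.3363201  0.03846957]
[591.2 264.1 101.8 114.2  58.2]
```

View pics/b2.png

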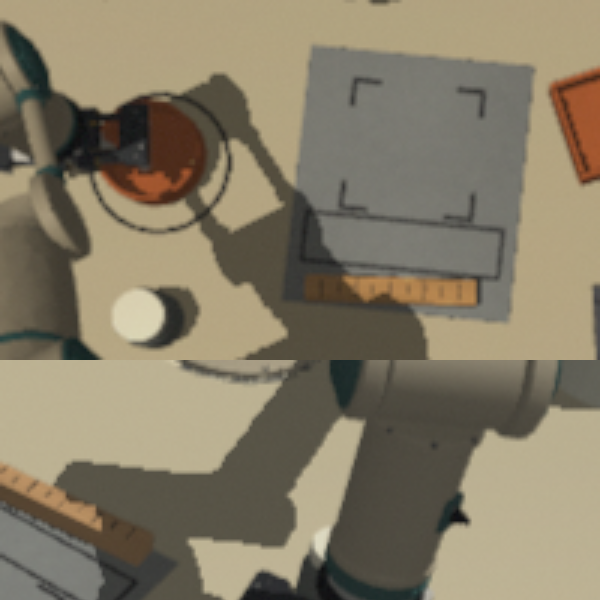

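The bowl sits centred in the ring (top crop, bowl at about (155,150), ring at about (160,162)). The offset fits the height of the rim. Releasing it.

{"name": "apply_moves", "arguments": {
  "commands": [0,0,0,0,0,0,0,0,0,0,0,0],
  "gripper": -0.3
}}

```text
time: 5.75
position: [0.5984, 0.3384, 0.0364]
ee_rot: [1.0, 0.004, 0.014, 0.003]
contact_force: [0.2, 0.2, 0.2]
width: 0.0319
```

{"name": "apply_moves", "arguments": {
  "commands": [0,0,3,0,0,0,4,0,0,0,4,0,0,-3,2,0,1,-5,0,-5,0,-5,0,-5,0,-5,0,-5,0,-5,0,0,0,-5,0,0,0,-5,0,0]
}}

```text
time: 7.0
position: [0.6046, 0.0054, 0.1669]
ee_rot: [0.992, -0.128, 0.011, 0.001]
contact_force: [0.5, 0.1, -0.4]
width: 0.0327
```

```bash
python3 - <<'E'
from h import *
a=snap('top','t3.png')
for bx,z in(((150,110,240,220),.055),((325,110,395,190),.045)):
    for k in blobs(terra(a),bx)[:2]:print(wrect('top',k,z))
print(bot.state()['position'])
E
```

```text
[598.1 275.1 125.5 114.9  44.9]
[ 632.7 -261.7  121.9  121.1   17.4]
[ 0.60464292 -0.0014125   0.16680463]
```

{"name": "apply_moves", "arguments": {
  "commands": [0.3,-5,0,8,0.3,-5,0,8,0.3,-5,0,8,0.2,-5,0,8,0,0,-2,0,0,0,-2,0],
  "gripper": 0
}}

```text
time: 7.8
position: [0.6167, -0.2084, 0.1262]
ee_rot: [0.988, 0.155, 0.014, -0.001]
contact_force: [-0.2, -0.2, -0.6]
width: 0.047
```

{"name": "apply_moves", "arguments": {
  "commands": [0,0,-3.5,0,0,0,-3.5,0,0,0,-2,0]
}}

```text
time: 8.18
position: [0.6169, -0.2078, 0.0332]
ee_rot: [0.988, 0.153, 0.015, -0.002]
contact_force: [0.7, 0.2, 0.1]
width: 0.0465
```

{"name": "apply_moves", "arguments": {
  "commands": [0,0,0,0,0,0,0,0],
  "gripper": -1
}}

```text
time: 8.43
position: [0.6161, -0.2068, 0.0318]
ee_rot: [0.988, 0.153, 0.014, -0.003]
contact_force: [1.0, -0.9, 1.3]
width: 0.0303
```

{"name": "apply_moves", "arguments": {
  "commands": [0,0,0,0,0,0,0,0,0,0,0,0]
}}

```text
time: 8.8
position: [0.6176, -0.2074, 0.0342]
ee_rot: [0.988, 0.153, 0.016, -0.002]
contact_force: [0.2, -0.9, -3.8]
width: 0.0066
```

{"name": "apply_moves", "arguments": {
  "commands": [0,1,-0.2,0,0,2,0,-2,0,2,0,-2,0,2,0,-2]
}}

```text
time: 9.3
position: [0.6185, -0.1424, 0.0341]
ee_rot: [0.995, 0.099, 0.016, 0.004]
contact_force: [-0.8, -2.6, -0.8]
width: 0.0069
```

{"name": "apply_moves", "arguments": {
  "commands": [0,2,-0.1,-2,0,2,0,-2,0,2,0,-2,0,2,0,-2,0,2,0,-2,0,2,0,-2,0,2,0,-2]
}}

```text
time: 10.18
position: [0.6179, -0.0025, 0.0342]
ee_rot: [0.999, -0.027, 0.016, 0.01]
contact_force: [-0.2, -2.3, -1.0]
width: 0.007
```

{"name": "apply_moves", "arguments": {
  "commands": [0,1.8,0,-1.7,0,1.4,0,-1.5,0,0,0,0]
}}

```text
time: 10.55
position: [0.6172, 0.0316, 0.0341]
ee_rot: [0.998, -0.055, 0.015, 0.011]
contact_force: [-0.1, 2.3, -1.8]
width: 0.007
```

```bash
python3 - <<'E'
from h import *
a=snap('top');b=snap('scene');s=bot.state();print(s['position'],s['ee_rot'])
o=np.zeros((600,800,3),np.uint8);o[:300,:300]=cv2.resize(a[110:210,240:340],None,fx=3,fy=3)
o[:600,300:]=cv2.resize(b[190:310,240:340],(500,600))
cv2.imwrite('pics/d1.png',o[:,:,::-1])
for k in blobs(terra(a),(240,110,340,200))[:2]:print(wrect('top',k,.045))
E
```

```text
[0.61716283 0.03108575 0.03414144] [ 0.99829535 -0.05539384  0.01490195  0.01076341]
[608.1 -25.5 118.9 121.8  83.5]
[632.5  -1.1  24.5  28.4  89.9]
```

View pics/d1.png

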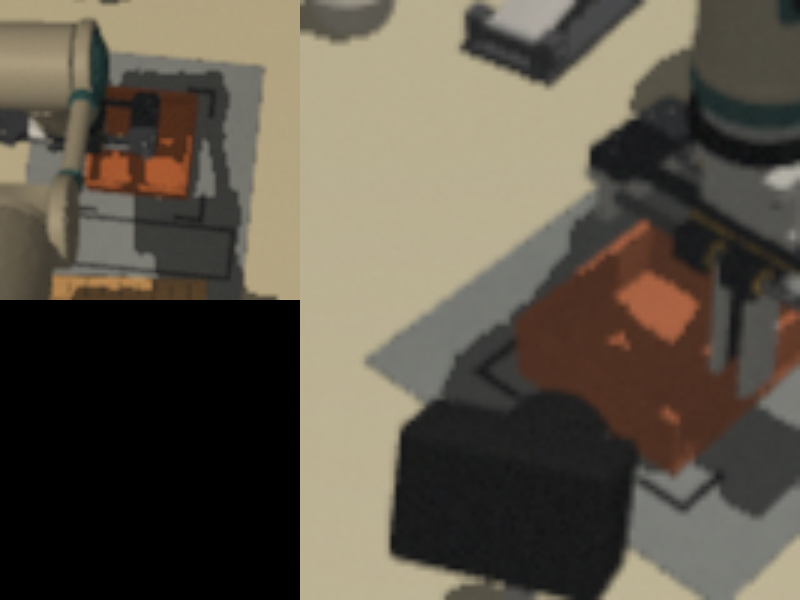

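The dish is within the marks, at (608,-25.5) mm and -6.5°. The marks are at (608,-23.5) mm and -6.5°. Releasing it and going to the bar.

{"name": "apply_moves", "arguments": {
  "commands": [0,0,0,0,0,0,0,0,0,0,0,0],
  "gripper": -0.4
}}

```text
time: 11.02
position: [0.6177, 0.0289, 0.0349]
ee_rot: [0.998, -0.055, 0.016, 0.012]
contact_force: [-0.4, 0.2, -0.2]
width: 0.0278
```

{"name": "apply_moves", "arguments": {
  "commands": [0,0,3,0,0,0,4,0,-1,0,3,6,-2,0,0,10,-2.5,-0.5,0,10,-2.5,-0.5,0,10,-2.5,-0.5,0,10,-2.5,-0.5,0,10,-2.5,-0.5,0,10,-2.5,-0.5,0,10]
}}

```text
time: 12.28
position: [0.4344, -0.0058, 0.1394]
ee_rot: [0.808, 0.589, 0.023, 0.002]
contact_force: [0.1, -0.3, -0.1]
width: 0.0283
```

{"name": "apply_moves", "arguments": {
  "commands": [0,0,0,8,0,0,0,0],
  "gripper": 0.3
}}

```text
time: 12.52
position: [0.4322, -0.0067, 0.1398]
ee_rot: [0.764, 0.644, 0.022, 0.001]
contact_force: [0.5, 0.0, -1.4]
width: 0.0447
```

{"name": "apply_moves", "arguments": {
  "commands": [0.5,0.6,-3,7,0,0,-4,0,0,0,-3,0]
}}

```text
time: 12.9
position: [0.4415, -0.0017, 0.0406]
ee_rot: [0.725, 0.688, 0.025, 0.004]
contact_force: [-0.1, 1.1, 0.2]
width: 0.0608
```

```bash
python3 - <<'E'
from h import *
b=snap('scene');a=snap('top');s=bot.state();print(s['position'],s['ee_rot'])
o=np.zeros((600,800,3),np.uint8);o[:500,:300]=cv2.resize(a[120:220,255:315],(300,500));o[:,300:]=cv2.resize(b[170:290,300:400],(500,600))
cv2.imwrite('pics/e1.png',o[:,:,::-1])
for k in blobs(terra(a),(240,110,340,200))[:1]:print(wrect('top',k,.045))
for k in blobs(terra(a),(150,110,240,200))[:1]:print(wrect('top',k,.055))
E
```

```text
[ 0.43919802 -0.00130482  0.03934042] [0.72470201 0.68866103 0.02345773 0.00164922]
[608.8 -26.4 119.  123.   83.3]
[598.1 275.1 125.6 114.9  44.9]
```

View pics/e1.png

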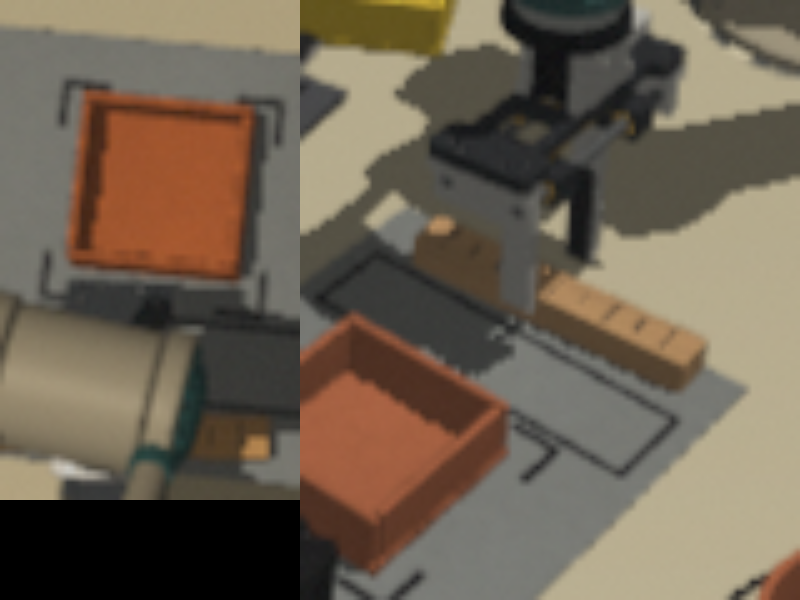

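The dish is in the marks, and the jaws straddle the bar at its middle. The yaw is 87.1°, as wanted. Lowering, then closing.

{"name": "apply_moves", "arguments": {
  "commands": [0,0,-1.2,0,-0.2,0,-1,0]
}}

```text
time: 13.25
position: [0.4395, -0.0017, 0.0181]
ee_rot: [0.725, 0.688, 0.025, 0.004]
contact_force: [-0.3, -0.3, -0.7]
width: 0.061
```

{"name": "apply_moves", "arguments": {
  "commands": [0,0,0,0,0,0,0,0,0,0,0,0,0,0,0,0],
  "gripper": -1,
  "force": 15
}}

```text
time: 13.75
position: [0.4401, -0.0019, 0.0191]
ee_rot: [0.725, 0.688, 0.025, 0.004]
contact_force: [1.1, -0.8, -1.4]
width: 0.0299
```

{"name": "apply_moves", "arguments": {
  "commands": [1.5,-0.3,0,-1,1.5,-0.3,0,-1,1.5,-0.3,0,-1,0.9,-0.2,0,-0.7,0,0,0,0]
}}

```text
time: 14.38
position: [0.4958, -0.0131, 0.019]
ee_rot: [0.749, 0.663, 0.024, 0.003]
contact_force: [-0.5, -0.4, -1.7]
width: 0.0301
```

{"name": "apply_moves", "arguments": {
  "commands": [0,0,0,0,0,0,0,0],
  "gripper": -0.1
}}

```text
time: 14.62
position: [0.495, -0.0129, 0.0189]
ee_rot: [0.749, 0.663, 0.024, 0.003]
contact_force: [-0.1, -0.6, -0.4]
width: 0.0416
```

{"name": "apply_moves", "arguments": {
  "commands": [0,0,3,0,0,0,4,0,0,0,4,0,-1.8,-3.3,0,0,-1.8,-3.3,0,0,-1.8,-3.3,0,0,-1.8,-3.3,0,0,-1.8,-3.3,0,0,-1.8,-3.3,0,0,-1.8,-3.3,0,0]
}}

```text
time: 15.88
position: [0.3614, -0.2463, 0.1338]
ee_rot: [0.746, 0.665, 0.024, 0.004]
contact_force: [-0.2, -0.7, -0.7]
width: 0.0424
```

```bash
python3 - <<'E'
from h import *
a=snap('top');s=bot.state();print(s['position'],s['ee_rot'])
for k in blobs(terra(a),(240,110,340,185))[:1]:print(wrect('top',k,.045))
for k in blobs(terra(a),(150,110,240,200))[:1]:print(wrect('top',k,.055))
h=cv2.cvtColor(a,cv2.COLOR_RGB2HSV);bar=((h[...,0]>8)&(h[...,0]<20)&(h[...,1]>110)).astype(np.uint8)
for k in blobs(bar,(240,176,330,217))[:2]:print('bar',wrect('top',k,.025))
cv2.imwrite('pics/f1.png',cv2.resize(a[110:260,170:430],None,fx=3,fy=3)[:,:,::-1])
E
```

```text
[ 0.36004585 -0.25027662  0.1338083 ] [0.74662859 0.66485981 0.02194758 0.00504824]
[608.7 -26.4 119.  122.6  83.3]
[598.1 275.1 125.5 114.9  44.9]
bar [494.6 -11.3 198.4  29.8  83.5]
```

View pics/f1.png

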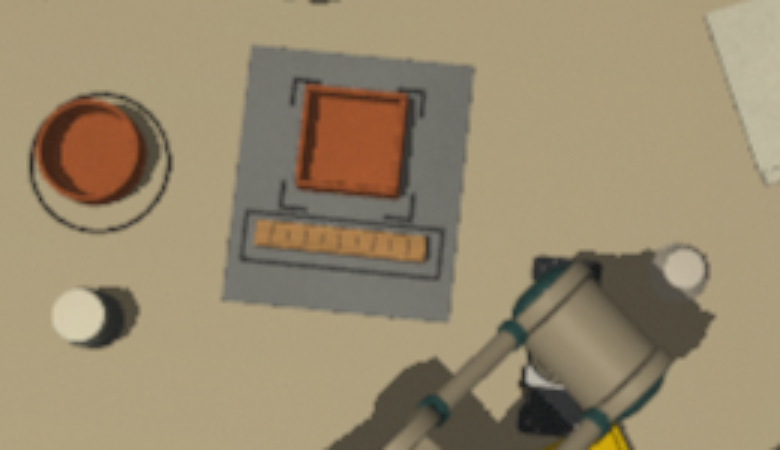

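All three are in place: the bar is centred in its outline and the bowl is inside the ring. Now closing the jaws over the pad.

{"name": "apply_moves", "arguments": {
  "commands": [-0.8,-2.7,0,0,0,0,-2,0,0,0,-2,0,0,0,-1,0],
  "gripper": -1
}}

```text
time: 16.42
position: [0.3505, -0.2789, 0.0839]
ee_rot: [0.748, 0.663, 0.022, 0.007]
contact_force: [-0.7, -0.1, 0.2]
width: 0.0061
```

{"name": "apply_moves", "arguments": {
  "commands": [0.1,0.2,-1.2,0,0,0,-1.2,0,0,0,-1,0]
}}

```text
time: 16.8
position: [0.3513, -0.2765, 0.0489]
ee_rot: [0.747, 0.664, 0.021, 0.007]
contact_force: [-3.9, -0.2, 6.7]
width: 0.0005
```

{"name": "apply_moves", "arguments": {
  "commands": [0,0,-0.8,0,0,0,-0.6,0,0,0,-0.5,0]
}}

```text
time: 17.18
position: [0.3505, -0.2769, 0.0395]
ee_rot: [0.746, 0.666, 0.02, 0.007]
contact_force: [-13.0, 10.0, 66.1]
width: 0.0005
```

Bottomed on the stop at 66 N. A short hold, then lifting off.

{"name": "apply_moves", "arguments": {
  "commands": [0,0,0,0,0,0,-0.1,0]
}}

```text
time: 17.42
position: [0.3505, -0.2766, 0.0426]
ee_rot: [0.746, 0.666, 0.02, 0.008]
contact_force: [-1.6, 1.2, 7.0]
width: 0.0007
```

{"name": "apply_moves", "arguments": {
  "commands": [0,0,1.5,0,0,0,3,0,0,0,4,0,-1,-2,3,0,-2,-5,1,0,-2,-5,0,0,0,-5,0,0,0,0,0,0]
}}

```text
time: 18.42
position: [0.3028, -0.4523, 0.1717]
ee_rot: [0.745, 0.667, 0.021, 0.014]
contact_force: [-0.2, 0.7, 0.5]
width: 0.0001
```

```bash
python3 - <<'E'
from h import *
a=snap('top');b=snap('scene');s=bot.state();print(s['time'],s['position'],s['contact_force'],s['qd'].round(3))
for k in blobs(terra(a),(240,110,340,185))[:1]:print(wrect('top',k,.045))
for k in blobs(terra(a),(150,110,240,200))[:1]:print(wrect('top',k,.055))
h=cv2.cvtColor(a,cv2.COLOR_RGB2HSV);bar=((h[...,0]>8)&(h[...,0]<20)&(h[...,1]>110)).astype(np.uint8)
for k in blobs(bar,(240,176,330,217))[:2]:print('bar',wrect('top',k,.025))
cv2.imwrite('pics/g1.png',cv2.resize(b[140:300,200:460],None,fx=3,fy=3)[:,:,::-1])
E
```

```text
18.525 [ 0.30265329 -0.44812061  0.17142767] [0.84085309 0.46601842 0.61026334] [ 0.021 -0.024  0.027  0.002  0.008  0.003]
[608.5 -26.4 119.  123.   83.3]
[598.9 276.1 120.4 122.    0.6]
bar [494.6 -11.3 198.4  29.8  83.5]
```

View pics/g1.png

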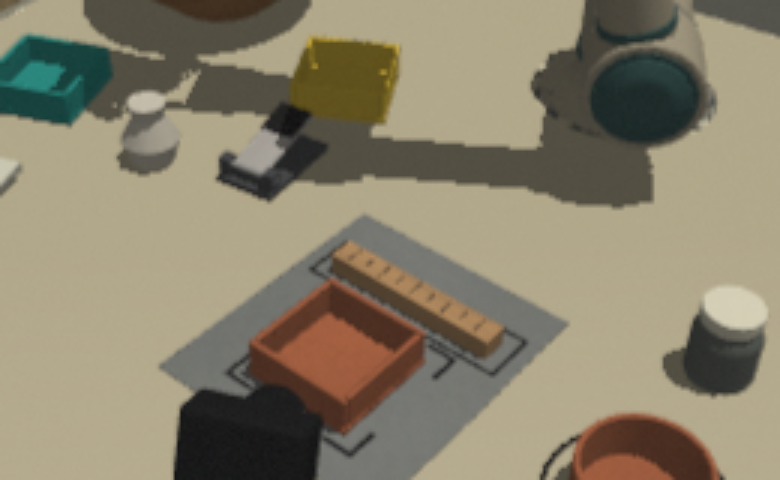

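Everything is in place and the paddle is back up. The force fell to 7 N during the hold, so it may have been too short. A second press does no harm, so I press again and hold longer.

{"name": "apply_moves", "arguments": {
  "commands": [0.5,4,-1,0,1.5,4.5,-2,0,1.5,4.5,-2,0,1.2,4,-2.5,0,0,0,-1,0]
}}

```text
time: 19.15
position: [0.3493, -0.2651, 0.0841]
ee_rot: [0.743, 0.669, 0.024, 0.011]
contact_force: [-0.8, -0.3, 0.7]
width: 0.0003
```

{"name": "apply_moves", "arguments": {
  "commands": [0,-1,-1.2,0,0,0,-1.2,0,0,0,-1.2,0,0,0,-0.9,0,0,0,-0.6,0,0,0,-0.4,0,0,0,-0.4,0,0,0,-0.4,0,0,0,-0.4,0]
}}

```text
time: 20.27
position: [0.3486, -0.2774, 0.0402]
ee_rot: [0.745, 0.667, 0.027, 0.012]
contact_force: [-8.0, 9.0, 45.0]
width: 0.0001
```

Held firmly down for several rows. Backing off.

{"name": "apply_moves", "arguments": {
  "commands": [0,0,1.5,0,0,0,3,0,0,0,4,0,-1,-2,3,0,-2,-5,1,0,-2,-5,0,0,0,-5,0,0,0,0,0,0,0,0,0,0]
}}

```text
time: 21.4
position: [0.2966, -0.4609, 0.1684]
ee_rot: [0.749, 0.662, 0.028, 0.017]
contact_force: [0.7, -0.6, -0.0]
width: 0.0003
```

```bash
python3 - <<'E'
from h import *
a=snap('top');b=snap('scene');o=cv2.imread('pics/g1.png');n=cv2.resize(b[140:300,200:460],None,fx=3,fy=3)[:,:,::-1]
print('pad-region diff',np.abs(o[90:210,210:330].astype(int)-n[90:210,210:330]).mean(),bot.state()['position'])
for k in blobs(terra(a),(240,110,340,185))[:1]:print(wrect('top',k,.045))
for k in blobs(terra(a),(150,110,240,200))[:1]:print(wrect('top',k,.055))
h=cv2.cvtColor(a,cv2.COLOR_RGB2HSV);bar=((h[...,0]>8)&(h[...,0]<20)&(h[...,1]>110)).astype(np.uint8)
for k in blobs(bar,(240,176,330,217))[:1]:print('bar',wrect('top',k,.025))
bot.sign_off()
E
```

```text
pad-region diff 3.517939814814815 [ 0.29701579 -0.46035789  0.16873358]
[608.7 -26.4 119.  122.6  83.3]
[598.1 275.1 125.6 114.9  44.9]
bar [494.6 -11.3 198.4  29.8  83.5]
the job is handed in; nothing more can be done
```

I did all the steps in order and handed the job in at about 21.5 s of the 72 s limit. I pinched the bowl's wall and slid it into the ring, and did the same with the dish into the corner marks. Then I slid the bar into its outline and pressed the shutter paddle down to its stop.

My last camera measurements, by the top camera:

| Item | Off target | Allowed |
|---|---|---|
| Bowl from ring centre | about 4 mm | 25 mm |
| Dish from marks' centre | about 3 mm, 0.2° | 16 mm per axis, 9.7° (0.17 rad) |
| Bar from outline centre | about 1 mm, within 0.5° | 14 mm across, 18 mm along, 6.9° (0.12 rad) |

- **Second press:** the first press reached the stop at 66 N, but the force fell to 7 N during the hold. I pressed again with a longer hold, ending at 45 N, in case the first was too short.
- **Paddle back up:** the picture after the first press shows it up. After the second I only compared the new picture with that one, and the paddle area looked nearly the same; I did not measure the angle.
- **Jar and vase:** I kept clear of both and they look undisturbed in the pictures, but I did not re-measure their positions.
- **Tool tilt:** the tool ended a few degrees off vertical, with no visible effect on the placing.

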